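Load the kit shuttle and hold it on the ball catch

TASK

Put the white nylon bushing and both steel pad clips into the green tray of the shuttle while it is still at its starting end, one after another, any way up. Then take the shuttle by its black grip and slide it along the rail until the ball of the red catch clicks into its notch; do not run on past that notch. Finish still gripping the black grip with the shuttle resting at the notch, and leave the rubber anvil, the copper mallet head and the brake pad where they are.

Things in the scene. Friction and masses are not known exactly. Their poses are not given: they have to be found in the camera images.
- bushing: white nylon bushing standing upright: a plain tube 28 mm outside, 14 mm bore, 24 mm tall, about 15 g. Origin: centre of its underside, z along its axis.
- clip_a: dark steel pad clip, an upside-down channel 46 mm long (its x), 18 mm wide (its y), 16 mm tall, 3 mm walls, about 35 g, lying flat with the closed side up; any yaw. Origin: centre of its underside.
- clip_b: the second dark steel pad clip, the same as clip_a.
- rail: fixed straight steel rail on the cabinet top, 470 mm long, 40 mm wide, 14 mm high, with blue end blocks. Its +y is the direction in which the shuttle slides to the catch (roughly the robot's left); its +x points away from the robot, to the catch's side. Origin on the cabinet top, on the rail's centre line.
- shuttle: the green shuttle (about 0.6 kg) that slides on the rail along the rail's y only, about 1 N of friction, it stays where it is left; axes as the rail's. It has no return spring. Outside 88 mm (x) by 158 mm (y), rim 42 mm above the cabinet top; the grip sits on an arm behind the tray's -y end. Origin on the cabinet top below the tray's centre.
- tray_floor (a point): centre of the tray's inner floor, 20 mm above the cabinet top. The tray is inside 80 mm (shuttle's x) by 150 mm (y) and 22 mm deep, walls 4 mm.
- grip_mid (a point): centre of the shuttle's upright black grip, 51 mm above the cabinet top, the place to pinch: a square block 22 by 22 mm, spanning 36 to 66 mm above the cabinet top, on a thin stem, sides square to the rail. Rigid with the shuttle, 125 mm behind (-y of) the tray's centre; 35 mm free between it and the tray wall, nothing else near it.
- notch (a point): the notch in the shuttle's far side: the gap midway between two upright brass bumps (12 mm thick, 16 mm between centres along the rail), marked by a white line on the tray rim. With the ball in it, moving on is resisted by about 8 to 12 N; 8 mm past, the ball jumps out. Let free within 5 mm, the shuttle centres itself to 1 mm.
- catch: fixed red ball catch beside the rail, a block 30 by 30 by 44 mm with a white line on top and a sprung steel ball (12 mm) that stands out towards the shuttle. Axes as the rail's; its place along the rail differs from job to job. Origin on the rail's centre line, on the cabinet top, level with the ball along the rail.
- ball_seat (a point): where the notch is when the ball has clicked in: notch then coincides with this point. The shuttle starts 65 to 150 mm short of it. Sliding up, resistance rises to about 8 to 12 N from 16 mm before the notch (first bump) and is gone some 7 mm before it; then the ball draws the shuttle forward into the notch.
- anvil: black rubber anvil block, 90 by 70 by 45 mm; bystander. Origin: centre of its underside.
- mallet_head: copper mallet head lying on its side, 76 mm long, 34 mm thick; bystander. Origin: centre of its underside.
- brake_pad: brake pad lying friction side up, 55 by 125 by 15 mm, beyond the rail; bystander. Origin: centre of its underside.
Not all that is in view belongs to the job. Leave any purple or turquoise look-alike of the catch alone. Several things have the shape of the bushing; the one meant has the colours described above.

How it is judged:
By the outcome, as a careful person would: the job done as asked, in the order asked, and still so for the second after the job is handed in, while the arm keeps its last pose, push and grip.
It also fails if it takes over 72 s, if anything falls off the work surface, if the arm or the gripper's body presses on something with over 40 N, if the wrist force passes 120 N, or if a joint passes its speed limit or range.

ROBOT

A 6-joint arm with a two-finger parallel gripper is mounted at the origin on the work surface. World frame = base frame: x ahead of the robot, y to its left, z up, the work surface at z = 0. Lengths are in m, angles in rad, forces in N, time in s.
With the tool pointing down it reaches from about 0.3 to 0.775 m from the base axis. Payload 14.6 kg.
Tool frame: the origin (TCP) lies midway between the tips of the shut fingers; the grasp point (between the pads) lies 19 mm behind it (ctrl.pinch_z is the distance from the TCP to the grasp point, in m); z points along the fingers, y is the line along which they close (so a half turn about z gives the same grasp; the last joint's range is limited). The gripper opens to 94 mm and grips with 3 to 60 N. Pads are 16 mm wide; open, the fingers measure 119 mm over their backs; the gripper's body (75 mm by 177 mm) begins 78 mm behind the grasp point.
Start: joints at [-1.33, 0.3, 1.521, -0, 1.321, -0.067], TCP at [0.167, -0.524, 0.205] pointing down, gripper open.
Joint ranges: [-3.03, 3.03], [-0.79, 2.21], [0.23, 2.52], [-1.04, 4.18], [0, 3.07], [-2.55, 2.55]. Speed limits (rad/s): [2.22, 2.22, 2.57, 3.14, 3.14, 3.14].

INTERFACE

Orientations are given as [roll, pitch, yaw] about the fixed x, y, z axes, in that order (R = Rz(yaw) Ry(pitch) Rx(roll)).
In Python, from station import ctrl gives the robot as it stands.
- The arm moves only by the tool jog_arm, never from a script. Its argument "motion" is a list of rows, each a list of 7 numbers: the shift along the tool's x, y, z in m, then the turn, a rotation vector about the tool's x, y, z in rad, then the opening, from -1 (shut) to 1 (fully open). In form: [[tx, ty, tz, rx, ry, rz, gripper], ...]. A call has 1 to 5 rows; each row shifts and turns the commanded pose from where the row before left it, along the tool's axes as they then stand; what a row does not reach is not made up. A row lasts 1/10 s, in which the tool goes at most 50 mm and 8.59 degrees, less where a joint would pass 70% of its speed; a pose out of reach is approached as far as the arm can. A call is refused whole if a number of a shift passes 0.05 or a number of a turn 0.15, either way. A call with a gripper value outside its range is refused whole. The fingers move at their own pace and stop on an object; "squeeze" is the grip in N (left out, the last holds). Time passes only in rows, so rows that do not move let the fingers close. It gives the time, the measured TCP pose, the force, the opening and the grip force at its end, in the units of the state.
- ctrl.get_obs(): the state, without advancing time (a new reading comes with each control period).
- ctrl.camera(name): name is "side" or "top" or "wrist"; returns the picture (400x640x3 uint8, red, green, blue); there is no depth.
- ctrl.camera_model(name): a dict with "intrinsics" (3x3 intrinsics, pixels), "k1" (the pictures are not rectified: a ray, as slopes to the right and down, at radius r is drawn at 1 + k1 r^2 times it, then the intrinsics apply), "rvec" (rotation vector, rad) and "tvec" (3), from world to camera coordinates, as OpenCV has them. Camera axes: x right, y down, z forward; pixel columns grow to the right and rows downward; lengths in m; the calibration is good to about 2 mm. A picture is of the moment at which its call begins: read the wrist's pose just before it. camera_model takes no time and is no camera call; for the wrist camera it gives the pose at the moment of the call.
- ctrl.hand_in(): hands the job in; it is judged then, once.
The state is a dict: "time_s": time; "qpos": joint angles; "joint_vel": joint speeds; "tau": joint torques, N m; "ee_pos": TCP position; "eef_rot": TCP orientation; "force": force on the tool from outside, world axes, zero at the start; "moment": the same for the moment, N m; "grip_width": finger opening in m; "grip_force": force on a finger pad.
Only numpy, scipy, OpenCV 4.12 (cv2) and the standard library are available. Lean on these libraries where they do the work, as an engineer would, in place of code of your own. Each camera call takes 0.05 s, during which the arm holds its last target. There are 200 camera calls.

## Working session

There is one attempt and no reset: what is moved stays moved. The work goes in short steps, Python scripts to look and compute and a tool call to move; the robot and the scene stay as the last step left them, time stands still between calls to the robot, and variables do not carry over. Pictures are saved under pics/ and viewed, at most 10 in all, crops included, and the job is handed in when it is done.

Besides the shell and the picture viewer there is one more tool, called after "Request:" in YAML: its name, and indented under it one key for each argument. jog_arm: Moves the arm, as the interface text tells. Its arguments: {"type":"object","properties":{"motion":{"type":"array"},"squeeze":{"type":"number"}},"required":["motion"]}

```bash
mkdir -p pics; ls
python3 - <<'E'
from station import ctrl
import cv2
print(ctrl.get_obs(), ctrl.pinch_z)
for n in ("top","side"):
    cv2.imwrite(f"pics/{n}0.png",ctrl.camera(n)[:,:,::-1]); print(n,ctrl.camera_model(n))
E
```

```text
pics
{'time_s': 0.0, 'qpos': array([-1.32967704e+00,  3.00437001e-01,  1.52157951e+00, -3.21204112e-08,
        1.32068289e+00, -6.66077080e-02]), 'joint_vel': array([-0.00100379, -0.00125903, -0.00196761,  0.00160206,  0.00038413,
        0.00081979]), 'tau': array([ 3.29821614e-04, -5.31805229e+01, -3.52730477e+01,  7.07738986e-02,
        2.43594573e-02, -9.89643763e-05]), 'ee_pos': array([ 0.16652282, -0.52391521,  0.20490569]), 'eef_rot': array([-3.14048836e+00, -7.36323645e-05,  3.07726958e-01]), 'force': array([ 0.82628386, -0.41277064,  0.70943583]), 'moment': array([ 0.01446476,  0.00296923, -0.0129937 ]), 'grip_force': 0.0, 'grip_width': 0.09416491238868661} 0.0188
top {'intrinsics': array([[401.76008994,   0.        , 320.79485034],
       [  0.        , 401.76008994, 204.70013411],
       [  0.        ,   0.        ,   1.        ]]), 'k1': -0.0547807023698931, 'rvec': array([ 2.19320433, -2.17646805,  0.12644683]), 'tvec': array([-0.0141124 ,  0.60111524,  1.2470304 ])}
side {'intrinsics': array([[362.62040375,   0.        , 316.97314038],
       [  0.        , 362.62040375, 198.73596519],
       [  0.        ,   0.        ,   1.        ]]), 'k1': -0.024657543654884942, 'rvec': array([ 0.89982584, -2.59099578,  0.99176089]), 'tvec': array([0.47875515, 0.31354957, 0.65366917])}
```

View pics/top0.png

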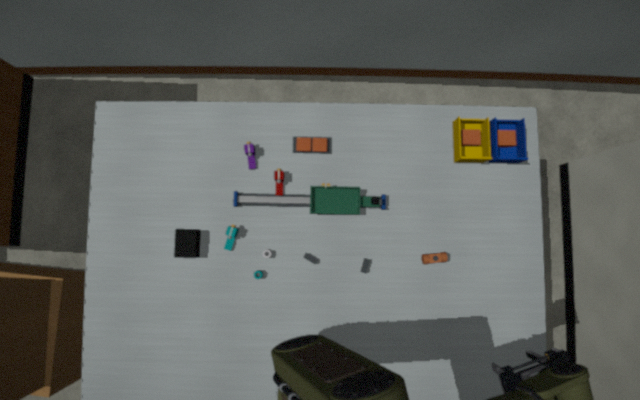

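View pics/side0.png

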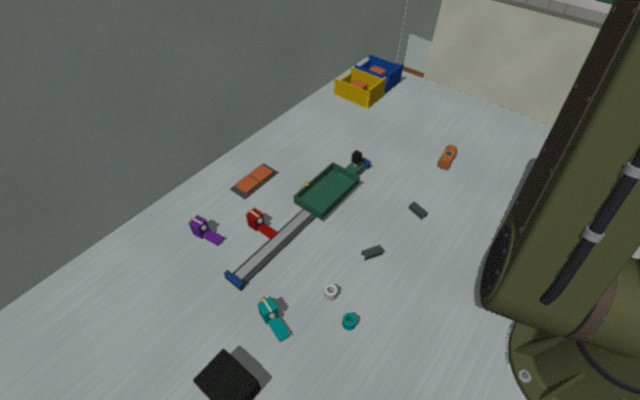

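Top view: the bushing is the white ring at (267,253); its look-alike is the turquoise ring at (259,274). The clips are at (311,258) and (366,265). The catch is the red one at (280,182); its look-alikes are purple (250,155) and turquoise (232,236). The shuttle is at (336,200) with its grip at (376,201). I'll check this in one close crop.

```bash
cat > h.py <<'E'
import numpy as np, cv2
from station import ctrl
def p2w(cm,u,v,z):
    K=cm["intrinsics"]; R=cv2.Rodrigues(np.array(cm["rvec"]))[0]; t=np.array(cm["tvec"])
    d=cv2.undistortPoints(np.array([[[u,v]]],float),K,np.array([cm["k1"],0,0,0,0.]))[0,0]
    c=-R.T@t; r=R.T@np.array([d[0],d[1],1]); return c+r*(z-c[2])/r[2]
def w2p(cm,P):
    return cv2.projectPoints(np.array(P,float).reshape(-1,1,3),np.array(cm["rvec"]),np.array(cm["tvec"]),cm["intrinsics"],np.array([cm["k1"],0,0,0,0.]))[0][:,0]
E
python3 - <<'E'
from h import *
cm=ctrl.camera_model("top")
im=cv2.imread("pics/top0.png")
cv2.imwrite("pics/crop1.png",cv2.resize(im[160:290,220:400],None,fx=4.4,fy=4.4,interpolation=cv2.INTER_CUBIC))
for n,u,v,z in [("bush",267,253.5,.024),("clipL",311.5,258,.016),("clipR",366,265.5,.016),("grip",376,201,.066),("tray",335,200,.042),("catch",280,175,.044),("railL",236,199,.014),("railR",385,202,.014)]: print(n,p2w(cm,u,v,z).round(4))
E
```

```text
bush [0.446  0.1586 0.024 ]
clipL [0.4326 0.0185 0.016 ]
clipR [ 0.4098 -0.1546  0.016 ]
grip [ 0.6107 -0.1794  0.066 ]
tray [ 0.6151 -0.0538  0.042 ]
catch [0.6926 0.12   0.044 ]
railL [0.6185 0.2621 0.014 ]
railR [ 0.6131 -0.217   0.014 ]
```

View pics/crop1.png

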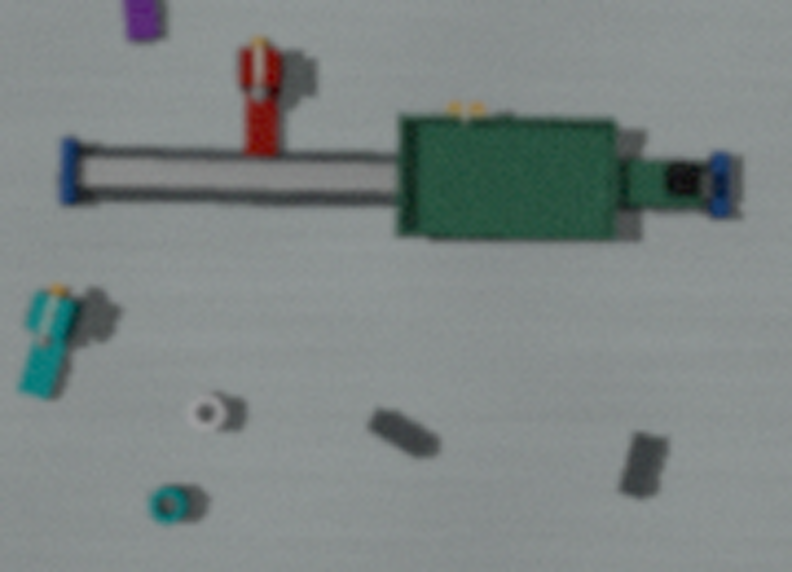

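The crop confirms the choice: white bushing at about (207,412) in the crop, clips at (404,432) and (643,465), grip at (683,180), red catch at (260,75). Next, a planning helper that works out the rows.

```bash
cat >> h.py <<'E'
from scipy.spatial.transform import Rotation as Ro
def plan(p,yaw,n,pos=None,R=None):
    """print tool-frame rows taking the tool from now to TCP p, pointing down, yaw"""
    o=ctrl.get_obs(); pos=np.array(o["ee_pos"] if pos is None else pos); R=Ro.from_euler("xyz",o["eef_rot"]) if R is None else R
    T=Ro.from_euler("xyz",[np.pi,0,yaw]); w=(R.inv()*T).as_rotvec()/n; step=(np.array(p)-pos)/n
    for i in range(n):
        s=R.inv().apply(step); print([round(float(x),4) for x in (*s,*w)]); R=R*Ro.from_rotvec(w)
E
python3 -c "
from h import *
plan((.446,.159,.17),-.011,20)"
```

```text
[0.0237, -0.0283, 0.0018, -0.0001, 0.0, 0.0159]
[0.0232, -0.0287, 0.0018, -0.0001, 0.0, 0.0159]
[0.0227, -0.029, 0.0018, -0.0001, 0.0, 0.0159]
[0.0223, -0.0294, 0.0018, -0.0001, 0.0, 0.0159]
[0.0218, -0.0298, 0.0018, -0.0001, 0.0, 0.0159]
[0.0213, -0.0301, 0.0018, -0.0001, 0.0, 0.0159]
[0.0208, -0.0304, 0.0018, -0.0001, 0.0, 0.0159]
[0.0204, -0.0308, 0.0018, -0.0001, 0.0, 0.0159]
[0.0199, -0.0311, 0.0018, -0.0001, 0.0, 0.0159]
[0.0194, -0.0314, 0.0018, -0.0001, 0.0, 0.0159]
[0.0189, -0.0317, 0.0018, -0.0001, 0.0, 0.0159]
[0.0184, -0.032, 0.0018, -0.0001, 0.0, 0.0159]
[0.0178, -0.0323, 0.0018, -0.0001, 0.0, 0.0159]
[0.0173, -0.0326, 0.0018, -0.0001, 0.0, 0.0159]
[0.0168, -0.0328, 0.0018, -0.0001, 0.0, 0.0159]
[0.0163, -0.0331, 0.0018, -0.0001, 0.0, 0.0159]
[0.0158, -0.0334, 0.0018, -0.0001, 0.0, 0.0159]
[0.0152, -0.0336, 0.0018, -0.0001, 0.0, 0.0159]
[0.0147, -0.0338, 0.0018, -0.0001, 0.0, 0.0159]
[0.0141, -0.0341, 0.0017, -0.0001, 0.0, 0.0159]
```

Request:
jog_arm:
  motion:
    - [0.023, -0.029, 0.002, 0, 0, 0.016, 0.2]
    - [0.023, -0.029, 0.002, 0, 0, 0.016, 0.2]
    - [0.023, -0.029, 0.002, 0, 0, 0.016, 0.2]
    - [0.022, -0.029, 0.002, 0, 0, 0.016, 0.2]
    - [0.022, -0.03, 0.002, 0, 0, 0.016, 0.2]

```text
time_s: 0.6
ee_pos: [0.2358, -0.3514, 0.1951]
eef_rot: [-3.141, 0.0, 0.227]
force: [0.2, 0.0, 0.6]
grip_width: 0.0583
grip_force: 0.0
```

Request:
jog_arm:
  motion:
    - [0.021, -0.03, 0.002, 0, 0, 0.016, 0.2]
    - [0.021, -0.03, 0.002, 0, 0, 0.016, 0.2]
    - [0.02, -0.031, 0.002, 0, 0, 0.016, 0.2]
    - [0.02, -0.031, 0.002, 0, 0, 0.016, 0.2]
    - [0.019, -0.031, 0.002, 0, 0, 0.016, 0.2]

```text
time_s: 1.1
ee_pos: [0.3051, -0.1816, 0.1853]
eef_rot: [-3.142, -0.0, 0.147]
force: [0.9, -1.2, -0.8]
grip_width: 0.0567
grip_force: 0.0
```

Request:
jog_arm:
  motion:
    - [0.019, -0.032, 0.002, 0, 0, 0.016, 0.2]
    - [0.018, -0.032, 0.002, 0, 0, 0.016, 0.2]
    - [0.018, -0.032, 0.002, 0, 0, 0.016, 0.2]
    - [0.017, -0.033, 0.002, 0, 0, 0.016, 0.2]
    - [0.017, -0.033, 0.002, 0, 0, 0.016, 0.2]

```text
time_s: 1.6
ee_pos: [0.3748, -0.0103, 0.1753]
eef_rot: [-3.142, -0.0, 0.067]
force: [0.6, -0.1, 0.8]
grip_width: 0.0562
grip_force: 0.0
```

Request:
jog_arm:
  motion:
    - [0.016, -0.033, 0.002, 0, 0, 0.016, 0.2]
    - [0.016, -0.033, 0.002, 0, 0, 0.016, 0.2]
    - [0.015, -0.034, 0.002, 0, 0, 0.016, 0.2]
    - [0.015, -0.034, 0.002, 0, 0, 0.016, 0.2]
    - [0.014, -0.034, 0.002, 0, 0, 0.016, 0.2]

```text
time_s: 2.1
ee_pos: [0.4448, 0.1604, 0.1652]
eef_rot: [3.141, 0.0, -0.013]
force: [-0.5, 0.1, 0.6]
grip_width: 0.0563
grip_force: 0.0
```

Run:
```python
from h import *
o=ctrl.get_obs(); print(o["time_s"],o["ee_pos"],o["eef_rot"],o["grip_width"])
cm=ctrl.camera_model("wrist"); im=ctrl.camera("wrist")[:,:,::-1]; cv2.imwrite("pics/w1.png",im)
R=cv2.Rodrigues(cm["rvec"])[0]; print(-R.T@cm["tvec"], R[2])
hsv=cv2.cvtColor(np.ascontiguousarray(im),cv2.COLOR_BGR2HSV)
print(w2p(cm,[[.446,.159,.024],o["ee_pos"],[.4326,.0185,.016]]))
```

```text
2.1 [0.44480401 0.16041395 0.16515044] [ 3.14146402e+00  2.81927453e-04 -1.25759893e-02] 0.056307469849163294
[0.51557329 0.15863767 0.34457495] [-0.24531756  0.00338754 -0.96943686]
[[317.73109562 183.99386672]
 [315.85467431 232.86525709]
 [441.61785307 192.63558917]]
```

View pics/w1.png

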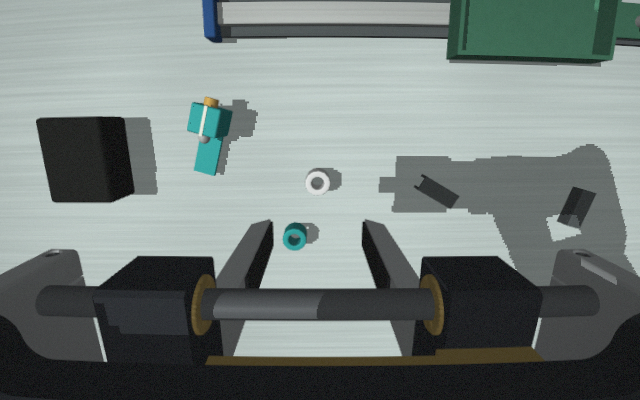

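Wrist view: bushing top ring at (318,181) between the fingers' lines and turquoise ring apart at (294,236). The clips are also visible at (437,191) and (577,207).

Run:
```python
from h import *
cm=ctrl.camera_model("wrist"); im=cv2.imread("pics/w1.png")
b=p2w(cm,318,180.5,.024); print("bush",b,"teal",p2w(cm,294,236,.024))
a=np.array([p2w(cm,*c,.016) for c in [(417,177),(425,175),(459,192),(452,207)]]);print("clipL corners",a.round(3).tolist())
a=np.array([p2w(cm,*c,.016) for c in [(575,188),(595,193),(582,227),(558,222)]]);print("clipR corners",a.round(3).tolist(),a.mean(0))
cv2.imwrite("pics/w1c.png",cv2.resize(im[150:250,400:620],None,fx=3.6,fy=3.6,interpolation=cv2.INTER_CUBIC))
plan((b[0],b[1],.004),-.011,5)
```

```text
bush [0.45116161 0.16208411 0.024     ] teal [0.38693561 0.19021174 0.024     ]
clipL corners [[0.452, 0.052, 0.016], [0.454, 0.043, 0.016], [0.434, 0.002, 0.016], [0.417, 0.008, 0.016]]
clipR corners [[0.438, -0.136, 0.016], [0.431, -0.162, 0.016], [0.389, -0.155, 0.016], [0.396, -0.123, 0.016]] [ 0.41365292 -0.14406184  0.016     ]
[0.001, 0.0003, 0.0322, -0.0002, 0.0, -0.0003]
[0.001, 0.0003, 0.0322, -0.0002, 0.0, -0.0003]
[0.001, 0.0003, 0.0322, -0.0002, 0.0, -0.0003]
[0.001, 0.0003, 0.0322, -0.0002, 0.0, -0.0003]
[0.001, 0.0003, 0.0322, -0.0002, 0.0, -0.0003]
```

View pics/w1c.png

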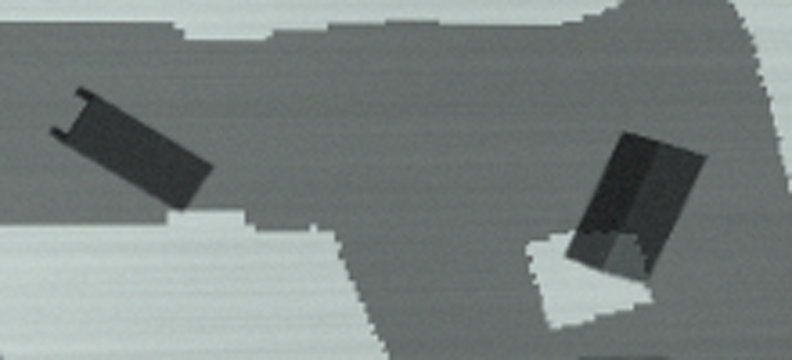

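The clips show clearly in the crop: the left one's top face is between (96,97) and (181,210), the right one's is the lighter right-hand strip. Descending on the bushing.

Request:
jog_arm:
  motion:
    - [0.001, 0, 0.032, 0, 0, 0, 0.2]
    - [0.001, 0, 0.032, 0, 0, 0, 0.2]
    - [0.001, 0, 0.032, 0, 0, 0, 0.2]
    - [0.001, 0, 0.032, 0, 0, 0, 0.2]
    - [0.001, 0.001, 0.032, 0, 0, 0, 0.2]

```text
time_s: 2.65
ee_pos: [0.4493, 0.1577, 0.0041]
eef_rot: [3.142, 0.0, -0.012]
force: [0.2, 0.3, 0.7]
grip_width: 0.0564
grip_force: 0.0
```

Request:
jog_arm:
  motion:
    - [0, 0, 0, 0, 0, 0, -0.8]
    - [0, 0, 0, 0, 0, 0, -0.8]
    - [0, 0, 0, 0, 0, 0, -0.8]
    - [0, 0, 0, 0, 0, 0, -0.8]
    - [0, 0, 0, 0, 0, 0, -0.8]
  squeeze: 15

```text
time_s: 3.15
ee_pos: [0.4501, 0.1579, 0.0067]
eef_rot: [-3.141, -0.002, -0.012]
force: [-2.9, -0.3, 8.5]
grip_width: 0.0268
grip_force: 14.9
```

Run:
```python
from h import *
# wrist model as at picture time: shift back by the tool motion since
o=ctrl.get_obs(); cm=ctrl.camera_model("wrist"); R=cv2.Rodrigues(cm["rvec"])[0]
cm["tvec"]=-R@np.array([0.51557329,0.15863767,0.34457495])
for n,c in {"L":[(426.7,176.9),(459.2,196.4),(450.3,208.3),(418.9,188.3)],"R":[(583.3,189.4),(596.4,193.3),(580,227.8),(566.7,223.6)]}.items():
    a=np.array([p2w(cm,*k,.016)[:2] for k in c]); e=[np.linalg.norm(a[i]-a[(i+1)%4]).round(4) for i in range(4)]
    (cx,cy),s,_=r=cv2.minAreaRect((a*1000).astype(np.float32)); d=(a[1]-a[0]+a[2]-a[3]) if n=="L" else (a[0]-a[3]+a[1]-a[2])
    print(n,a.mean(0),e,np.arctan2(d[1],d[0]))
print(o["ee_pos"],o["grip_width"],o["grip_force"])
```

```text
L [0.43346684 0.02183402] [np.float64(0.0455), np.float64(0.0166), np.float64(0.0452), np.float64(0.0152)] -2.1159000588279415
R [ 0.41178845 -0.15304485] [np.float64(0.0183), np.float64(0.0443), np.float64(0.0192), np.float64(0.0436)] -0.27743340561100915
[0.45009383 0.15786628 0.00666069] 0.026818987312443872 14.913104977458715
```

Grasp good (26.8 mm wide). The clip sizes agree with the description: L is at (0.433,0.022) with yaw 1.03, R at (0.412,-0.153) with yaw -0.28. Lifting and carrying the bushing.

Run:
```python
from h import *
plan((.6136,.001,.095),1.56,11,pos=(.450,.158,.097))
```

```text
[0.015, 0.0141, 0.0002, 0.0001, -0.0002, -0.1429]
[0.0129, 0.0161, 0.0002, 0.0001, -0.0002, -0.1429]
[0.0105, 0.0178, 0.0002, 0.0001, -0.0002, -0.1429]
[0.0078, 0.0191, 0.0002, 0.0001, -0.0002, -0.1429]
[0.005, 0.02, 0.0002, 0.0001, -0.0002, -0.1429]
[0.0021, 0.0205, 0.0002, 0.0001, -0.0002, -0.1429]
[-0.0008, 0.0206, 0.0002, 0.0001, -0.0002, -0.1429]
[-0.0037, 0.0203, 0.0002, 0.0001, -0.0002, -0.1429]
[-0.0066, 0.0195, 0.0002, 0.0001, -0.0002, -0.1429]
[-0.0093, 0.0184, 0.0002, 0.0001, -0.0002, -0.1429]
[-0.0118, 0.0169, 0.0002, 0.0001, -0.0002, -0.1429]
```

Request:
jog_arm:
  motion:
    - [0, 0, -0.02, 0, 0, 0, -0.8]
    - [0, 0, -0.035, 0, 0, 0, -0.8]
    - [0, 0, -0.035, 0, 0, 0, -0.8]

```text
time_s: 3.45
ee_pos: [0.4492, 0.1576, 0.0969]
eef_rot: [3.141, 0.001, -0.012]
force: [-0.2, 0.3, -0.3]
grip_width: 0.0268
grip_force: 14.9
```

Request:
jog_arm:
  motion:
    - [0.015, 0.014, 0, 0, 0, -0.143, -0.8]
    - [0.013, 0.016, 0, 0, 0, -0.143, -0.8]
    - [0.011, 0.018, 0, 0, 0, -0.143, -0.8]
    - [0.008, 0.019, 0, 0, 0, -0.143, -0.8]
    - [0.005, 0.02, 0, 0, 0, -0.143, -0.8]

```text
time_s: 3.95
ee_pos: [0.5253, 0.086, 0.0961]
eef_rot: [3.141, -0.001, 0.709]
force: [-0.0, -0.4, -0.1]
grip_width: 0.0265
grip_force: 14.9
```

Request:
jog_arm:
  motion:
    - [0.002, 0.021, 0, 0, 0, -0.143, -0.8]
    - [-0.001, 0.021, 0, 0, 0, -0.143, -0.8]
    - [-0.004, 0.02, 0, 0, 0, -0.143, -0.8]
    - [-0.007, 0.019, 0, 0, 0, -0.143, -0.8]
    - [-0.009, 0.018, 0, 0, 0, -0.143, -0.8]

```text
time_s: 4.45
ee_pos: [0.5987, 0.0139, 0.096]
eef_rot: [3.141, -0.0, 1.424]
force: [-0.5, 0.3, -0.1]
grip_width: 0.0268
grip_force: 14.9
```

Request:
jog_arm:
  motion:
    - [-0.012, 0.017, 0, 0, 0, -0.143, -0.8]
    - [0, 0, 0, 0, 0, 0, -0.8]

```text
time_s: 4.65
ee_pos: [0.6141, -0.0014, 0.0958]
eef_rot: [3.141, 0.0, 1.563]
force: [0.8, 0.6, 0.2]
grip_width: 0.027
grip_force: 14.9
```

Run:
```python
from h import *
cv2.imwrite("pics/w2.png",ctrl.camera("wrist")[:,:,::-1]); cm=ctrl.camera_model("wrist")
print(w2p(cm,[[.6136,.001,.02],[.6127,-.079+.1,.042],[.613,-.054,.02]]))
plan((.6136,.001,.030),1.56,3)
```

```text
[[317.60733546 198.93386965]
 [316.19428423 181.74592859]
 [317.67213317 256.34400933]]
[0.0005, 0.0001, 0.0219, 0.0, -0.0, -0.0006]
[0.0005, 0.0001, 0.0219, 0.0, -0.0, -0.0006]
[0.0005, 0.0001, 0.0219, 0.0, -0.0, -0.0006]
```

View pics/w2.png

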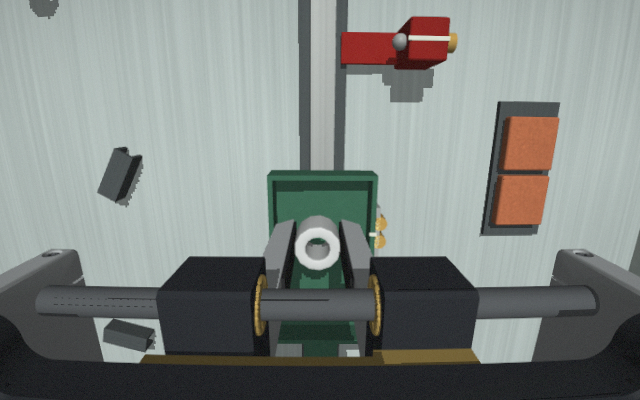

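Wrist view: bushing held at (317,247); the tray's far rim spans (268,171)-(378,171). The notch's white line is at (373,234), the catch's line runs (409,38)-(449,40), the ball is at (400,41).

Run:
```python
from h import *
cm=ctrl.camera_model("wrist")
for n,u,v,z in [("rimL",267.5,171,.042),("rimR",378,171,.042),("line",373,234,.042),("catch line",409,38,.044),("catch line",449,40,.044),("ball",400,41,.03),("railC",323,0,.014)]: print(n,p2w(cm,u,v,z).round(4))
```

```text
rimL [0.5745 0.0301 0.042 ]
rimR [0.6614 0.029  0.042 ]
line [ 0.6592 -0.0238  0.042 ]
catch line [0.6801 0.1251 0.044 ]
catch line [0.7091 0.1239 0.044 ]
ball [0.6774 0.1264 0.03  ]
railC [0.6198 0.1606 0.014 ]
```

Request:
jog_arm:
  motion:
    - [0, 0, 0.022, 0, 0, 0, -0.8]
    - [0, 0, 0.022, 0, 0, 0, -0.8]
    - [0, 0, 0.02, 0, 0, 0, -0.8]
    - [0, 0, 0, 0, 0, 0, -0.8]

```text
time_s: 5.1
ee_pos: [0.6112, 0.0009, 0.0293]
eef_rot: [-3.137, -0.0, 1.558]
force: [-1.1, -0.8, -0.3]
grip_width: 0.0265
grip_force: 14.9
```

Request:
jog_arm:
  motion:
    - [0, 0, 0.002, 0, 0, 0, -0.8]
    - [0, 0, 0, 0, 0, 0, -0.05]
    - [0, 0, 0, 0, 0, 0, -0.05]
    - [0, 0, -0.03, 0, 0, 0, -0.05]
    - [0, 0, -0.04, 0, 0, 0, -0.05]

```text
time_s: 5.6
ee_pos: [0.6122, 0.0002, 0.0994]
eef_rot: [-3.139, -0.0, 1.56]
force: [1.1, 0.1, 0.6]
grip_width: 0.0448
grip_force: 0.0
```

Run:
```python
from h import *
# clip L, hover then drop
plan((.4335,.0218,.10),1.026,8)
```

```text
[0.0025, -0.0224, -0.0, -0.0004, 0.0001, 0.0668]
[0.001, -0.0225, -0.0, -0.0004, 0.0001, 0.0668]
[-0.0005, -0.0225, -0.0, -0.0004, 0.0001, 0.0668]
[-0.002, -0.0224, -0.0, -0.0004, 0.0001, 0.0668]
[-0.0035, -0.0222, -0.0, -0.0004, 0.0001, 0.0668]
[-0.005, -0.0219, -0.0001, -0.0004, 0.0001, 0.0668]
[-0.0065, -0.0216, -0.0001, -0.0004, 0.0001, 0.0668]
[-0.0079, -0.0211, -0.0001, -0.0004, 0.0001, 0.0668]
```

Request:
jog_arm:
  motion:
    - [0.002, -0.022, 0, 0, 0, 0.067, -0.05]
    - [0.001, -0.023, 0, 0, 0, 0.067, -0.05]
    - [0, -0.023, 0, 0, 0, 0.067, -0.05]
    - [-0.002, -0.022, 0, 0, 0, 0.067, -0.05]
    - [-0.004, -0.022, 0, 0, 0, 0.067, -0.05]

```text
time_s: 6.1
ee_pos: [0.5007, 0.0134, 0.1002]
eef_rot: [3.14, -0.0, 1.223]
force: [-0.0, 0.1, 1.0]
grip_width: 0.0449
grip_force: 0.0
```

Request:
jog_arm:
  motion:
    - [-0.005, -0.022, 0, 0, 0, 0.067, -0.05]
    - [-0.006, -0.021, 0, 0, 0, 0.067, -0.05]
    - [-0.008, -0.021, 0, 0, 0, 0.067, -0.05]
    - [0, 0, 0, 0, 0, 0, -0.05]

```text
time_s: 6.5
ee_pos: [0.4336, 0.0217, 0.1002]
eef_rot: [3.141, -0.0, 1.023]
force: [-0.1, 0.3, 0.4]
grip_width: 0.0449
grip_force: 0.0
```

Run:
```python
from h import *
cm=ctrl.camera_model("wrist"); im=np.ascontiguousarray(ctrl.camera("wrist")[:,:,::-1]); cv2.imwrite("pics/w3.png",im)
plan((.4335,.0218,.008),1.026,3)
for z in (.016,): print(w2p(cm,[[.4335,.0218,z]]))
```

```text
[-0.0002, -0.0005, 0.0308, 0.0005, -0.0003, -0.0002]
[-0.0002, -0.0005, 0.0308, 0.0005, -0.0003, -0.0002]
[-0.0002, -0.0005, 0.0308, 0.0005, -0.0003, -0.0002]
[[316.63074092 198.06858379]]
```

View pics/w3.png

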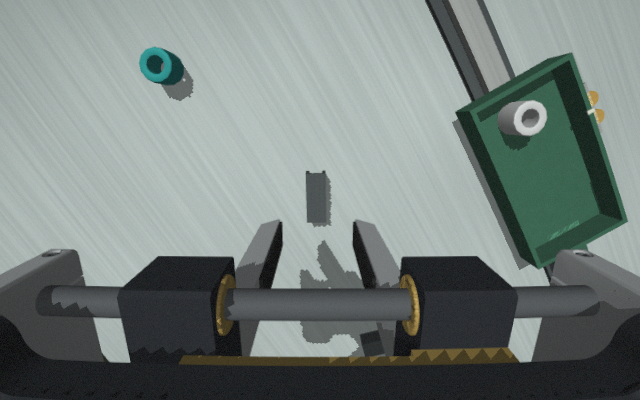

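Wrist view: clip_a's top face is centred at (317,198), exactly as predicted, and the bushing stands in the tray at (525,118). Descending.

Request:
jog_arm:
  motion:
    - [0, 0, 0.031, 0, 0, 0, -0.05]
    - [0, 0, 0.031, 0, 0, 0, -0.05]
    - [0, 0, 0.03, 0, 0, 0, -0.05]
    - [0, 0, 0, 0, 0, 0, -0.9]
    - [0, 0, 0, 0, 0, 0, -0.9]
  squeeze: 15

```text
time_s: 7.05
ee_pos: [0.4358, 0.0214, 0.0081]
eef_rot: [-3.142, -0.0, 1.025]
force: [0.4, -0.2, 1.0]
grip_width: 0.0321
grip_force: 0.0
```

Request:
jog_arm:
  motion:
    - [0, 0, 0, 0, 0, 0, -0.9]
    - [0, 0, 0, 0, 0, 0, -0.9]
    - [0, 0, -0.02, 0, 0, 0, -0.9]
    - [0, 0, -0.035, 0, 0, 0, -0.9]
    - [0, 0, -0.035, 0, 0, 0, -0.9]

```text
time_s: 7.55
ee_pos: [0.4349, 0.0215, 0.0994]
eef_rot: [3.141, -0.0, 1.025]
force: [0.7, -0.1, 0.1]
grip_width: 0.0178
grip_force: 15.0
```

Run:
```python
from h import *
cm=ctrl.camera_model("wrist"); im=np.ascontiguousarray(ctrl.camera("wrist")[:,:,::-1]); cv2.imwrite("pics/w4.png",im)
o=ctrl.get_obs(); print(o["ee_pos"],o["grip_width"],o["grip_force"],o["force"])
plan((.616,-.045,.095),1.56,7)
```

```text
[0.43745748 0.02144972 0.10466057] 0.017796655955159578 14.999887458980083 [ 2.35423396 -0.67828837  5.9382952 ]
[0.0051, 0.0267, 0.0016, 0.0011, -0.0003, -0.0764]
[0.0031, 0.027, 0.0016, 0.0011, -0.0003, -0.0764]
[0.001, 0.0272, 0.0015, 0.0011, -0.0003, -0.0764]
[-0.0011, 0.0272, 0.0015, 0.0011, -0.0003, -0.0764]
[-0.0032, 0.027, 0.0015, 0.0011, -0.0003, -0.0764]
[-0.0052, 0.0267, 0.0014, 0.0011, -0.0003, -0.0764]
[-0.0072, 0.0262, 0.0014, 0.0011, -0.0003, -0.0764]
```

Request:
jog_arm:
  motion:
    - [0.005, 0.027, 0, 0, 0, -0.076, -0.9]
    - [0.003, 0.027, 0, 0, 0, -0.076, -0.9]
    - [0.001, 0.027, 0, 0, 0, -0.076, -0.9]
    - [-0.001, 0.027, 0, 0, 0, -0.076, -0.9]
    - [-0.003, 0.027, 0, 0, 0, -0.076, -0.9]

```text
time_s: 8.1
ee_pos: [0.5635, -0.0265, 0.0983]
eef_rot: [3.14, -0.0, 1.408]
force: [-0.7, 0.5, -0.9]
grip_width: 0.0178
grip_force: 15.0
```

Request:
jog_arm:
  motion:
    - [-0.005, 0.027, 0, 0, 0, -0.077, -0.9]
    - [-0.007, 0.026, 0, 0, 0, -0.077, -0.9]
    - [0, 0, 0, 0, 0, 0, -0.9]

```text
time_s: 8.4
ee_pos: [0.6153, -0.0457, 0.0979]
eef_rot: [3.14, 0.0, 1.56]
force: [0.5, 1.0, -0.6]
grip_width: 0.0176
grip_force: 15.0
```

Run:
```python
from h import *
plan((.616,-.045,.030),1.56,3)
```

```text
[0.0002, 0.0002, 0.0226, 0.0006, 0.0001, 0.0002]
[0.0002, 0.0002, 0.0226, 0.0006, 0.0001, 0.0002]
[0.0002, 0.0002, 0.0226, 0.0006, 0.0001, 0.0002]
```

Request:
jog_arm:
  motion:
    - [0, 0, 0.023, 0, 0, 0, -0.9]
    - [0, 0, 0.023, 0, 0, 0, -0.9]
    - [0, 0, 0.021, 0, 0, 0, -0.9]
    - [0, 0, 0, 0, 0, 0, -0.9]
    - [0, 0, 0, 0, 0, 0, -0.15]

```text
time_s: 8.9
ee_pos: [0.6132, -0.0446, 0.0314]
eef_rot: [3.141, 0.0, 1.558]
force: [0.5, 0.4, 0.1]
grip_width: 0.0225
grip_force: 0.0
```

Request:
jog_arm:
  motion:
    - [0, 0, 0, 0, 0, 0, -0.15]
    - [0, 0, -0.03, 0, 0, 0, -0.15]
    - [0, 0, -0.04, 0, 0, 0, -0.05]

```text
time_s: 9.2
ee_pos: [0.6124, -0.0446, 0.1007]
eef_rot: [-3.139, -0.0, 1.559]
force: [0.2, 0.2, 0.3]
grip_width: 0.0433
grip_force: 0.0
```

Run:
```python
from h import *
plan((.412,-.153,.10),-.277,13)
```

```text
[-0.0085, -0.0153, 0.0001, -0.0002, 0.0002, 0.1412]
[-0.0106, -0.014, 0.0001, -0.0002, 0.0002, 0.1412]
[-0.0125, -0.0123, 0.0001, -0.0002, 0.0002, 0.1412]
[-0.0141, -0.0105, 0.0001, -0.0002, 0.0002, 0.1412]
[-0.0154, -0.0084, 0.0001, -0.0002, 0.0002, 0.1412]
[-0.0164, -0.0061, 0.0001, -0.0002, 0.0002, 0.1412]
[-0.0171, -0.0037, 0.0001, -0.0002, 0.0002, 0.1412]
[-0.0175, -0.0013, 0.0001, -0.0002, 0.0002, 0.1412]
[-0.0175, 0.0012, 0.0001, -0.0002, 0.0002, 0.1412]
[-0.0171, 0.0036, 0.0001, -0.0002, 0.0002, 0.1412]
[-0.0165, 0.006, 0.0001, -0.0002, 0.0002, 0.1412]
[-0.0155, 0.0083, 0.0001, -0.0002, 0.0002, 0.1412]
[-0.0141, 0.0104, 0.0001, -0.0002, 0.0002, 0.1412]
```

Request:
jog_arm:
  motion:
    - [-0.008, -0.015, 0, 0, 0, 0.141, -0.05]
    - [-0.011, -0.014, 0, 0, 0, 0.141, -0.05]
    - [-0.012, -0.012, 0, 0, 0, 0.141, -0.05]
    - [-0.014, -0.01, 0, 0, 0, 0.141, -0.05]
    - [-0.015, -0.008, 0, 0, 0, 0.141, -0.05]

```text
time_s: 9.7
ee_pos: [0.5374, -0.0863, 0.1016]
eef_rot: [3.14, -0.001, 0.848]
force: [0.3, -0.4, -0.7]
grip_width: 0.0447
grip_force: 0.0
```

Request:
jog_arm:
  motion:
    - [-0.016, -0.006, 0, 0, 0, 0.141, -0.05]
    - [-0.017, -0.004, 0, 0, 0, 0.141, -0.05]
    - [-0.018, -0.001, 0, 0, 0, 0.141, -0.05]
    - [-0.018, 0.001, 0, 0, 0, 0.141, -0.05]
    - [-0.017, 0.004, 0, 0, 0, 0.141, -0.05]

```text
time_s: 10.2
ee_pos: [0.4601, -0.1285, 0.1015]
eef_rot: [3.141, -0.001, 0.143]
force: [0.2, 0.3, 0.1]
grip_width: 0.045
grip_force: 0.0
```

Request:
jog_arm:
  motion:
    - [-0.017, 0.006, 0, 0, 0, 0.141, -0.05]
    - [-0.016, 0.008, 0, 0, 0, 0.141, -0.05]
    - [-0.014, 0.01, 0, 0, 0, 0.141, -0.05]
    - [0, 0, 0, 0, 0, 0, -0.05]

```text
time_s: 10.6
ee_pos: [0.4128, -0.1534, 0.1014]
eef_rot: [3.141, -0.001, -0.278]
force: [0.7, -1.0, -0.8]
grip_width: 0.0444
grip_force: 0.0
```

Run:
```python
from h import *
cm=ctrl.camera_model("wrist"); im=np.ascontiguousarray(ctrl.camera("wrist")[:,:,::-1]); cv2.imwrite("pics/w5.png",im)
o=ctrl.get_obs(); print(o["ee_pos"],o["eef_rot"])
plan((.412,-.153,.009),-.277,3)
print(w2p(cm,[[.412,-.153,.016]]))
```

```text
[ 0.4136448  -0.15314507  0.10142654] [ 3.14138245e+00 -1.66763009e-03 -2.73080990e-01]
[-0.0006, 0.0001, 0.0308, 0.0001, -0.0006, 0.0013]
[-0.0006, 0.0001, 0.0308, 0.0001, -0.0006, 0.0013]
[-0.0006, 0.0001, 0.0308, 0.0001, -0.0006, 0.0013]
[[316.07220492 199.50182144]]
```

View pics/w5.png

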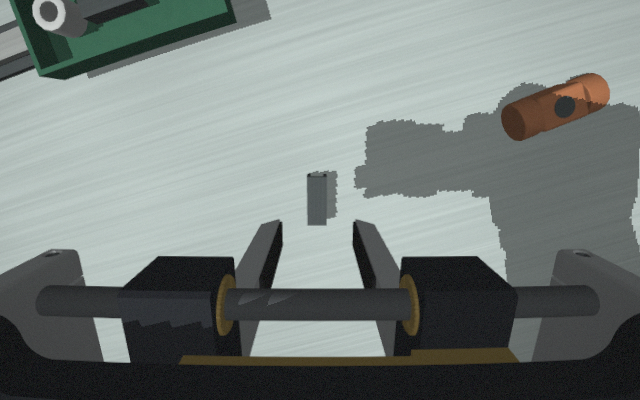

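Wrist view: clip_b is centred at (317,199) and aligned, and the bushing and clip_a are in the tray at top left. Descending and gripping.

Request:
jog_arm:
  motion:
    - [0, 0, 0.031, 0, 0, 0, -0.05]
    - [0, 0, 0.031, 0, 0, 0, -0.05]
    - [0, 0, 0.031, 0, 0, 0, -0.05]
    - [0, 0, 0, 0, 0, 0, -0.9]
    - [0, 0, 0, 0, 0, 0, -0.9]

```text
time_s: 11.15
ee_pos: [0.4142, -0.1527, 0.0082]
eef_rot: [-3.142, 0.0, -0.272]
force: [0.0, 0.5, 0.6]
grip_width: 0.0319
grip_force: 0.0
```

Request:
jog_arm:
  motion:
    - [0, 0, 0, 0, 0, 0, -0.9]
    - [0, 0, 0, 0, 0, 0, -0.9]
    - [0, 0, -0.02, 0, 0, 0, -0.9]
    - [0, 0, -0.035, 0, 0, 0, -0.9]
    - [0, 0, -0.035, 0, 0, 0, -0.9]

```text
time_s: 11.65
ee_pos: [0.4135, -0.1528, 0.0994]
eef_rot: [3.142, -0.0, -0.274]
force: [0.8, -0.1, -0.1]
grip_width: 0.0177
grip_force: 15.0
```

Run:
```python
from h import *
plan((.616,-.097,.095),1.56,13)
```

```text
[0.0138, -0.0083, 0.0003, 0.0, -0.0, -0.1411]
[0.0149, -0.0063, 0.0003, 0.0, -0.0, -0.1411]
[0.0156, -0.0042, 0.0003, 0.0, -0.0, -0.1411]
[0.016, -0.0019, 0.0003, 0.0, -0.0, -0.1411]
[0.0162, 0.0004, 0.0003, 0.0, -0.0, -0.1411]
[0.0159, 0.0026, 0.0003, 0.0, -0.0, -0.1411]
[0.0154, 0.0048, 0.0003, 0.0, -0.0, -0.1411]
[0.0146, 0.007, 0.0003, 0.0, -0.0, -0.1411]
[0.0135, 0.0089, 0.0003, 0.0, -0.0, -0.1411]
[0.0121, 0.0107, 0.0003, 0.0, -0.0, -0.1411]
[0.0104, 0.0123, 0.0003, 0.0, -0.0, -0.1411]
[0.0086, 0.0137, 0.0003, 0.0, -0.0, -0.1411]
[0.0066, 0.0148, 0.0003, 0.0, -0.0, -0.1411]
```

Request:
jog_arm:
  motion:
    - [0.014, -0.008, 0, 0, 0, -0.141, -0.9]
    - [0.015, -0.006, 0, 0, 0, -0.141, -0.9]
    - [0.016, -0.004, 0, 0, 0, -0.141, -0.9]
    - [0.016, -0.002, 0, 0, 0, -0.141, -0.9]
    - [0.016, 0, 0, 0, 0, -0.141, -0.9]

```text
time_s: 12.15
ee_pos: [0.4926, -0.1318, 0.0985]
eef_rot: [3.141, -0.001, 0.437]
force: [-0.0, -0.9, -0.3]
grip_width: 0.0173
grip_force: 15.0
```

Request:
jog_arm:
  motion:
    - [0.016, 0.003, 0, 0, 0, -0.141, -0.9]
    - [0.015, 0.005, 0, 0, 0, -0.141, -0.9]
    - [0.015, 0.007, 0, 0, 0, -0.141, -0.9]
    - [0.014, 0.009, 0, 0, 0, -0.141, -0.9]
    - [0.012, 0.011, 0, 0, 0, -0.141, -0.9]

```text
time_s: 12.65
ee_pos: [0.5714, -0.1106, 0.0986]
eef_rot: [3.14, -0.0, 1.142]
force: [-0.7, 0.6, 0.2]
grip_width: 0.0177
grip_force: 15.0
```

Request:
jog_arm:
  motion:
    - [0.01, 0.012, 0, 0, 0, -0.141, -0.9]
    - [0.009, 0.014, 0, 0, 0, -0.141, -0.9]
    - [0.006, 0.015, 0, 0, 0, -0.141, -0.9]
    - [0, 0, 0, 0, 0, 0, -0.9]

```text
time_s: 13.05
ee_pos: [0.6185, -0.0982, 0.0983]
eef_rot: [3.14, 0.0, 1.562]
force: [-0.8, -0.1, -0.1]
grip_width: 0.0179
grip_force: 15.0
```

Run:
```python
from h import *
cv2.imwrite("pics/w6.png",ctrl.camera("wrist")[:,:,::-1])
plan((.616,-.097,.030),1.56,3)
```

```text
[0.0005, -0.0005, 0.0227, 0.0002, 0.0, -0.0011]
[0.0005, -0.0005, 0.0227, 0.0002, 0.0, -0.0011]
[0.0005, -0.0005, 0.0227, 0.0002, 0.0, -0.0011]
```

View pics/w6.png

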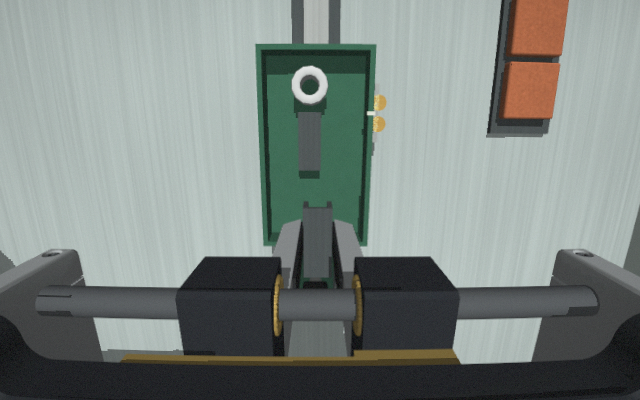

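Wrist view: bushing (310,84) and clip_a (310,140) are in the tray; clip_b is held at (317,240), and free floor shows from v=178 to 240. The notch line is at (371,113).

Run:
```python
from h import *
cm=ctrl.camera_model("wrist")
for n,u,v,z in [("clip a end top",310,172,.036),("clip a end low",310,178,.02),("far rim",316,45,.042),("near rim",316,245,.042),("line",371,113,.042),("bumps",379,113,.042)]: print(n,p2w(cm,u,v,z).round(4))
```

```text
clip a end top [ 0.612  -0.0706  0.036 ]
clip a end low [ 0.6115 -0.0787  0.02  ]
far rim [0.6183 0.0238 0.042 ]
near rim [ 0.616  -0.1321  0.042 ]
line [ 0.6594 -0.0248  0.042 ]
bumps [ 0.6655 -0.0248  0.042 ]
```

Run:
```python
from h import *
cm=ctrl.camera_model("wrist"); o=ctrl.get_obs(); print(o["ee_pos"])
for z in (.104,.106,.108): print(p2w(cm,317,209,z).round(4), p2w(cm,317,203,z-.016).round(4))
g=cv2.imread("pics/w6.png")[160:215,310]; print(g.sum(1).tolist())
g=cv2.imread("pics/w6.png")[195:215,317]; print(g.sum(1).tolist())
```

```text
[ 0.61750058 -0.09847762  0.09795717]
[ 0.6176 -0.0814  0.104 ] [ 0.6176 -0.0822  0.088 ]
[ 0.6176 -0.0808  0.106 ] [ 0.6176 -0.0816  0.09  ]
[ 0.6176 -0.0802  0.108 ] [ 0.6176 -0.0811  0.092 ]
[264, 255, 249, 256, 259, 259, 258, 257, 252, 244, 212, 163, 148, 152, 150, 170, 154, 146, 191, 265, 258, 250, 250, 256, 261, 252, 261, 252, 246, 262, 269, 259, 267, 252, 261, 258, 261, 266, 270, 258, 265, 253, 261, 262, 269, 251, 243, 202, 221, 250, 246, 253, 252, 240, 250]
[248, 258, 260, 257, 257, 253, 256, 255, 266, 265, 254, 237, 217, 229, 252, 251, 252, 253, 246, 253]
```

Clip_b sits about 5 mm behind the TCP, so I shift +5 mm along the tray before lowering.

Request:
jog_arm:
  motion:
    - [0.005, 0, 0.02, 0, 0, 0, -0.9]
    - [0, 0, 0.025, 0, 0, 0, -0.9]
    - [0, 0, 0.022, 0, 0, 0, -0.9]
    - [0, 0, 0, 0, 0, 0, -0.9]

```text
time_s: 13.5
ee_pos: [0.6161, -0.0937, 0.029]
eef_rot: [-3.139, -0.0, 1.555]
force: [0.7, 0.1, 0.1]
grip_width: 0.0178
grip_force: 15.0
```

Request:
jog_arm:
  motion:
    - [0, 0, 0, 0, 0, 0, -0.15]
    - [0, 0, 0, 0, 0, 0, -0.15]
    - [0, 0, -0.03, 0, 0, 0, -0.15]
    - [0, 0, -0.045, 0, 0, 0, -0.05]

```text
time_s: 13.9
ee_pos: [0.6161, -0.0935, 0.1052]
eef_rot: [-3.138, -0.001, 1.558]
force: [0.4, 0.9, 0.5]
grip_width: 0.0436
grip_force: 0.0
```

Run:
```python
from h import *
# next: hover over the grip, closing along rail y
plan((.613,-.178,.12),-.011,11)
```

```text
[-0.0077, -0.0002, -0.0014, -0.0003, 0.0002, 0.1426]
[-0.0076, 0.0009, -0.0014, -0.0003, 0.0002, 0.1426]
[-0.0074, 0.002, -0.0014, -0.0003, 0.0002, 0.1426]
[-0.0071, 0.003, -0.0014, -0.0003, 0.0002, 0.1426]
[-0.0066, 0.004, -0.0014, -0.0003, 0.0002, 0.1426]
[-0.0059, 0.0049, -0.0014, -0.0003, 0.0002, 0.1426]
[-0.0052, 0.0057, -0.0014, -0.0003, 0.0002, 0.1426]
[-0.0043, 0.0064, -0.0014, -0.0003, 0.0002, 0.1426]
[-0.0034, 0.0069, -0.0014, -0.0003, 0.0002, 0.1426]
[-0.0024, 0.0073, -0.0014, -0.0003, 0.0002, 0.1426]
[-0.0013, 0.0076, -0.0014, -0.0003, 0.0002, 0.1426]
```

Request:
jog_arm:
  motion:
    - [-0.008, 0, -0.001, 0, 0, 0.143, -0.23]
    - [-0.008, 0.001, -0.001, 0, 0, 0.143, -0.23]
    - [-0.007, 0.002, -0.002, 0, 0, 0.143, -0.23]
    - [-0.007, 0.003, -0.002, 0, 0, 0.143, -0.23]
    - [-0.007, 0.004, -0.002, 0, 0, 0.143, -0.23]

```text
time_s: 14.4
ee_pos: [0.6161, -0.133, 0.1147]
eef_rot: [3.141, -0.0, 0.837]
force: [1.0, 0.9, -0.5]
grip_width: 0.0362
grip_force: 0.0
```

Request:
jog_arm:
  motion:
    - [-0.006, 0.005, -0.001, 0, 0, 0.143, -0.23]
    - [-0.005, 0.006, -0.001, 0, 0, 0.143, -0.23]
    - [-0.004, 0.006, -0.001, 0, 0, 0.143, -0.23]
    - [-0.003, 0.007, -0.001, 0, 0, 0.143, -0.23]
    - [-0.002, 0.007, -0.001, 0, 0, 0.143, -0.23]

```text
time_s: 14.9
ee_pos: [0.6157, -0.1708, 0.1197]
eef_rot: [3.141, -0.001, 0.122]
force: [-0.1, -0.0, -0.2]
grip_width: 0.036
grip_force: 0.0
```

Request:
jog_arm:
  motion:
    - [-0.001, 0.008, -0.002, 0, 0, 0.14, -0.23]
    - [0, 0, 0, 0, 0, 0, -0.23]

```text
time_s: 15.1
ee_pos: [0.6158, -0.1793, 0.1218]
eef_rot: [3.141, -0.001, -0.015]
force: [-0.1, -0.1, 0.9]
grip_width: 0.0363
grip_force: 0.0
```

Run:
```python
from h import *
cm=ctrl.camera_model("wrist"); im=np.ascontiguousarray(ctrl.camera("wrist")[:,:,::-1]); cv2.imwrite("pics/w7.png",im)
m=(im.max(2)<60).astype(np.uint8)
p=w2p(cm,[[.612,-.178,.066],[.612,-.178,.036],[.623,-.167,.066],[.601,-.189,.066]]); print(p.round(0).tolist())
n,l,s,c=cv2.connectedComponentsWithStats(m)
for i in range(1,n):
    if s[i,4]>150: print(s[i],c[i].round(1))
tm=ctrl.camera_model("top")
plan((.613,-.178,.032),-.011,4)
```

```text
[[315.0, 212.0], [315.0, 202.0], [301.0, 199.0], [328.0, 225.0]]
[220 149  72  76 373] [261.9 176.6]
[  91  158  170   84 2201] [143.1 215.9]
[206 186  51   7 163] [231.1 187.9]
[303 188  27  31 787] [315.7 203.1]
[ 242  222  151   79 2038] [322.1 274.1]
[    0   257   640   143 33718] [289.8 360.4]
[  378   257   219   100 10188] [452.3 304.1]
[ 37 305  69  12 191] [ 65.6 313.5]
[534 307  65  10 159] [569.1 313.9]
[-0.0007, -0.0002, 0.0223, 0.0001, -0.0003, 0.0004]
[-0.0007, -0.0002, 0.0223, 0.0001, -0.0003, 0.0004]
[-0.0007, -0.0002, 0.0223, 0.0001, -0.0003, 0.0004]
[-0.0007, -0.0002, 0.0223, 0.0001, -0.0003, 0.0004]
```

The grip comes out at about (0.617,-0.1795), directly under the TCP. Straight down.

Request:
jog_arm:
  motion:
    - [0, 0, 0.025, 0, 0, 0, -0.23]
    - [0, 0, 0.025, 0, 0, 0, -0.23]
    - [0, 0, 0.025, 0, 0, 0, -0.23]
    - [0, 0, 0.014, 0, 0, 0, -0.23]
    - [0, 0, 0, 0, 0, 0, -0.23]

```text
time_s: 15.65
ee_pos: [0.6149, -0.1778, 0.0299]
eef_rot: [-3.141, 0.003, -0.009]
force: [0.3, -0.1, 0.2]
grip_width: 0.036
grip_force: 0.0
```

Request:
jog_arm:
  motion:
    - [0, 0, 0, 0, 0, 0, -0.8]
    - [0, 0, 0, 0, 0, 0, -0.8]
    - [0, 0, 0, 0, 0, 0, -0.8]
    - [0, 0, 0, 0, 0, 0, -0.8]
    - [0, 0, 0, 0, 0, 0, -0.8]
  squeeze: 35

```text
time_s: 16.15
ee_pos: [0.6165, -0.1784, 0.0329]
eef_rot: [3.141, -0.002, -0.011]
force: [-1.3, 3.0, 6.6]
grip_width: 0.0219
grip_force: 35.0
```

Run:
```python
from h import *
o=ctrl.get_obs(); print(o["ee_pos"],o["grip_width"],o["grip_force"],o["force"])
im=np.ascontiguousarray(ctrl.camera("wrist")[:,:,::-1]); cv2.imwrite("pics/w8.png",im); cm=ctrl.camera_model("wrist")
tm=ctrl.camera_model("top"); t=ctrl.camera("top")[:,:,::-1]; cv2.imwrite("pics/top8.png",t)
print(w2p(tm,[[.6594,-.0248,.042],[.695,.1245,.044]]), w2p(cm,[[.66,-.0245,.042],[.695,.1245,.044]]))
a=cv2.resize(im[0:200],None,fx=1.25,fy=1.25); b=cv2.resize(t[150:230,230:400],(800,340),interpolation=cv2.INTER_CUBIC)
cv2.imwrite("pics/c8.png",np.vstack([a,b]))
```

```text
[ 0.61646493 -0.17835906  0.03293739] 0.021871074277912222 35.001413226127625 [-1.27398751  2.97179354  6.62870069]
[[325.86794439 185.95808027]
 [278.5916822  174.2210981 ]] [[  56.51150298  171.02016575]
 [-157.24418476  122.96421167]]
```

Grip held (21.9 mm, 35 N). The estimated travel to the seat is about 148 mm. I slide most of the way and watch the force.

Request:
jog_arm:
  motion:
    - [0, -0.006, 0, 0, 0, 0, -0.8]
    - [0, -0.012, 0, 0, 0, 0, -0.8]
    - [0, -0.015, 0, 0, 0, 0, -0.8]
    - [0, -0.015, 0, 0, 0, 0, -0.8]
    - [0, -0.015, 0, 0, 0, 0, -0.8]

```text
time_s: 16.75
ee_pos: [0.6172, -0.1154, 0.0329]
eef_rot: [3.141, -0.003, -0.011]
force: [1.3, -1.0, 6.0]
grip_width: 0.0221
grip_force: 35.0
```

Request:
jog_arm:
  motion:
    - [0, -0.015, 0, 0, 0, 0, -0.8]
    - [0, -0.015, 0, 0, 0, 0, -0.8]
    - [0, -0.012, 0, 0, 0, 0, -0.8]
    - [0, -0.006, 0, 0, 0, 0, -0.8]
    - [0, 0, 0, 0, 0, 0, -0.8]

```text
time_s: 17.25
ee_pos: [0.6179, -0.0667, 0.0329]
eef_rot: [3.141, -0.003, -0.01]
force: [-0.4, 0.8, 6.2]
grip_width: 0.0219
grip_force: 35.0
```

Run:
```python
from h import *
cv2.imwrite("pics/t9.png",ctrl.camera("top")[:,:,::-1]); cv2.imwrite("pics/w9.png",ctrl.camera("wrist")[:,:,::-1]);print(ctrl.get_obs()["force"],ctrl.get_obs()["ee_pos"])
```

```text
[0.59521128 0.53481345 5.99256414] [ 0.61787861 -0.06724356  0.03292404]
```

Request:
jog_arm:
  motion:
    - [0, -0.005, 0, 0, 0, 0, -0.8]
    - [0, -0.005, 0, 0, 0, 0, -0.8]
    - [0, -0.005, 0, 0, 0, 0, -0.8]
    - [0, 0, 0, 0, 0, 0, -0.8]

```text
time_s: 17.75
ee_pos: [0.6181, -0.0521, 0.0329]
eef_rot: [3.141, -0.003, -0.011]
force: [0.7, 0.6, 5.7]
grip_width: 0.0218
grip_force: 35.0
```

Request:
jog_arm:
  motion:
    - [0, -0.002, 0, 0, 0, 0, -0.8]
    - [0, -0.001, 0, 0, 0, 0, -0.8]

```text
time_s: 17.95
ee_pos: [0.6181, -0.0496, 0.033]
eef_rot: [3.141, -0.003, -0.011]
force: [0.0, -1.0, 6.6]
grip_width: 0.0218
grip_force: 35.0
```

Request:
jog_arm:
  motion:
    - [0, -0.002, 0, 0, 0, 0, -0.8]
    - [0, -0.001, 0, 0, 0, 0, -0.8]

```text
time_s: 18.15
ee_pos: [0.6181, -0.0467, 0.0329]
eef_rot: [3.141, -0.003, -0.011]
force: [-0.1, -0.9, 5.8]
grip_width: 0.0222
grip_force: 35.0
```

Request:
jog_arm:
  motion:
    - [0, -0.002, 0, 0, 0, 0, -0.8]
    - [0, -0.001, 0, 0, 0, 0, -0.8]

```text
time_s: 18.35
ee_pos: [0.6181, -0.0437, 0.0329]
eef_rot: [3.141, -0.003, -0.011]
force: [-0.7, -2.9, 5.9]
grip_width: 0.0217
grip_force: 35.0
```

Resistance begins near y = -0.044. Continuing in small steps.

Request:
jog_arm:
  motion:
    - [0, -0.002, 0, 0, 0, 0, -0.8]
    - [0, 0, 0, 0, 0, 0, -0.8]

```text
time_s: 18.55
ee_pos: [0.6182, -0.0427, 0.033]
eef_rot: [3.14, -0.003, -0.011]
force: [0.8, -8.5, 6.4]
grip_width: 0.0219
grip_force: 35.0
```

Request:
jog_arm:
  motion:
    - [0, -0.002, 0, 0, 0, 0, -0.8]
    - [0, 0, 0, 0, 0, 0, -0.8]

```text
time_s: 18.75
ee_pos: [0.6182, -0.041, 0.033]
eef_rot: [3.14, -0.003, -0.012]
force: [-0.1, -7.0, 5.5]
grip_width: 0.0219
grip_force: 35.0
```

Request:
jog_arm:
  motion:
    - [0, -0.002, 0, 0, 0, 0, -0.8]
    - [0, 0, 0, 0, 0, 0, -0.8]

```text
time_s: 18.95
ee_pos: [0.6182, -0.0382, 0.0329]
eef_rot: [3.141, -0.003, -0.012]
force: [0.3, -0.6, 5.2]
grip_width: 0.0219
grip_force: 35.0
```

Request:
jog_arm:
  motion:
    - [0, -0.002, 0, 0, 0, 0, -0.8]
    - [0, 0, 0, 0, 0, 0, -0.8]

```text
time_s: 19.15
ee_pos: [0.6182, -0.0356, 0.0329]
eef_rot: [3.141, -0.003, -0.011]
force: [-0.2, 3.0, 5.8]
grip_width: 0.0218
grip_force: 35.0
```

The first bump is passed at about -0.038, and the ball now pulls forward. The notch should be near y = -0.031.

Request:
jog_arm:
  motion:
    - [0, -0.002, 0, 0, 0, 0, -0.8]
    - [0, 0, 0, 0, 0, 0, -0.8]

```text
time_s: 19.35
ee_pos: [0.6183, -0.0334, 0.0329]
eef_rot: [3.141, -0.003, -0.011]
force: [0.3, 3.6, 6.2]
grip_width: 0.0217
grip_force: 35.0
```

Request:
jog_arm:
  motion:
    - [0, -0.001, 0, 0, 0, 0, -0.8]
    - [0, 0, 0, 0, 0, 0, -0.8]

```text
time_s: 19.55
ee_pos: [0.6183, -0.0324, 0.0329]
eef_rot: [3.141, -0.003, -0.011]
force: [0.6, 1.8, 5.8]
grip_width: 0.0219
grip_force: 35.0
```

Request:
jog_arm:
  motion:
    - [0, -0.001, 0, 0, 0, 0, -0.8]
    - [0, 0, 0, 0, 0, 0, -0.8]

```text
time_s: 19.75
ee_pos: [0.6183, -0.0313, 0.0329]
eef_rot: [-3.142, -0.003, -0.011]
force: [1.0, 3.6, 5.3]
grip_width: 0.022
grip_force: 35.0
```

Request:
jog_arm:
  motion:
    - [0, -0.001, 0, 0, 0, 0, -0.8]
    - [0, 0, 0, 0, 0, 0, -0.8]

```text
time_s: 19.95
ee_pos: [0.6183, -0.0302, 0.0329]
eef_rot: [-3.141, -0.003, -0.011]
force: [1.0, 3.3, 6.0]
grip_width: 0.022
grip_force: 35.0
```

Request:
jog_arm:
  motion:
    - [0, -0.001, 0, 0, 0, 0, -0.8]
    - [0, 0, 0, 0, 0, 0, -0.8]

```text
time_s: 20.15
ee_pos: [0.6183, -0.0295, 0.0329]
eef_rot: [3.141, -0.003, -0.011]
force: [0.1, 0.6, 4.5]
grip_width: 0.022
grip_force: 35.0
```

Run:
```python
from h import *
f=[]
for i in range(6):
    im=ctrl.camera("top"); f.append(ctrl.get_obs()["force"])
print(np.mean(f,0),np.std(f,0),ctrl.get_obs()["ee_pos"])
cv2.imwrite("pics/t10.png",cv2.resize(im[150:215,250:370,::-1],(792,429),interpolation=cv2.INTER_CUBIC))
```

```text
[0.56332959 0.87377458 5.89411253] [0.47542065 0.34087674 0.16164933] [ 0.61833574 -0.02947581  0.03293332]
```

Request:
jog_arm:
  motion:
    - [0, -0.001, 0, 0, 0, 0, -0.8]
    - [0, 0, 0, 0, 0, 0, -0.8]

```text
time_s: 20.65
ee_pos: [0.6184, -0.0286, 0.033]
eef_rot: [3.141, -0.003, -0.011]
force: [1.1, -0.2, 6.8]
grip_width: 0.022
grip_force: 35.0
```

Run:
```python
from h import *
f=[]
for i in range(6):
    im=ctrl.camera("top"); f.append(ctrl.get_obs()["force"])
print(np.mean(f,0),np.std(f,0),ctrl.get_obs()["ee_pos"])
cv2.imwrite("pics/t11.png",cv2.resize(im[150:215,250:370,::-1],(792,429),interpolation=cv2.INTER_CUBIC))
```

```text
[0.25903628 0.35192311 6.00842012] [0.31363424 0.47517684 0.40897253] [ 0.61835103 -0.02858558  0.03293678]
```

View pics/t11.png

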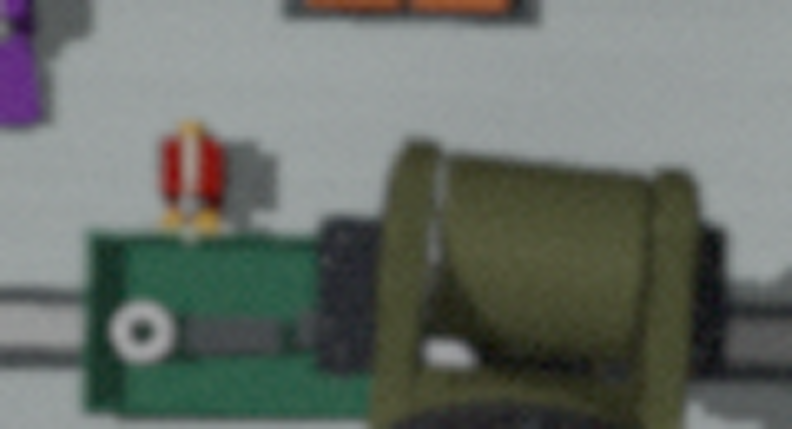

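Top crop: the catch's white line (190,170) is level with the notch line (190,235), midway between the brass bumps at 172 and 208. The rail force is near zero, and the bushing and clips are in the tray. Handing in.

```bash
python3 -c "
from station import ctrl
print(ctrl.hand_in())"
```

```text
the job is handed in; nothing more can be done
None
```

The bushing and both clips are in the tray, and the shuttle is at the notch with the black grip still held. I handed the job in at about 21 s; the hand-in returned no verdict.

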